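Seat the lens barrel in the V-blocks against the stop pin and hold it down

TASK

Get this lens barrel ready for its length reading on the dial-indicator fixture: stand the tall plain stop pin fully home in the bored boss and let go of it, then lay the barrel in the pair of V-blocks with its wide mount end up against the pin and its narrow nose towards the indicator. Press the barrel down so that it sits firmly, but without being forced, on both flanks of the V, and finish while you are still holding it pressed there; leave the other pins and everything else on the bench alone.

Things in the scene. Friction and masses are not known exactly. Their poses are not given: they have to be found in the camera images.
- fixture: comparator fixture, fixed: dark steel plate 244 x 100 x 12 mm with a dial indicator lying flat at one end (up to 68 mm high, its tip 63 mm from the origin), a pair of V-blocks in the middle and a bored boss at the other end. Origin on the bench under the middle between the V-blocks; x runs along the V from the indicator to the boss, z up
- v_axis (a point): middle between the V-blocks, where the barrel's centre lies when seated on both flanks: 52 mm above the bench; axes as the fixture. The blocks are 16 mm thick and 60 mm wide, at x -38 to -22 and 22 to 38 mm from here (44 mm free between them for fingers); 90-degree V, 37 mm wide at its open top, which is 4 mm below this point
- flank_left: the 45-degree flank on the fixture's +y side, of both V-blocks, steel and rigid; origin and axes as the fixture. Pressed squarely, each flank carries more than the barrel's weight alone would give it; a sideways push on the barrel unloads one of them
- flank_right: the 45-degree flank on the fixture's -y side, of both V-blocks, steel and rigid; origin and axes as the fixture
- bore (a point): centre of the mouth of the upright bore in the boss (24 x 36 mm), 30 mm above the bench and 56 mm along the fixture's x from v_axis. Bore 13 mm wide, 25 mm deep: its floor is 5 mm above the bench. With the barrel's mount end touching the pin in it, the barrel's centre is at v_axis to within 3 mm along x
- lens_center (a point): middle of the lens barrel, on its axis. Steel, 32 mm in diameter with a flush black grip ring, 88 mm long plus a narrower nose (25 mm wide, 12 mm long) at one end; about 0.22 kg. x runs along the axis to the mount end (+50 mm), nose end at -50 mm. Starts on a white rest, axis 40 mm above the bench, nose to the same side as the indicator
- lens_mount (a point): centre of the barrel's flat mount end (32 mm wide), on its axis, 50 mm from lens_center
- lens_rest: white plastic rest under the barrel, fixed: plate 110 x 56 x 8 mm with two cross saddles 14 mm thick and 44 mm wide at x = -32 and +26 mm, 24 mm high with 4.5 mm lips beside the barrel; 44 mm free between the saddles for fingers. Origin on the bench under its middle, x along the barrel
- stop_pin_center (a point): middle of the stop pin, half-way up: plain steel, 12 mm in diameter, 80 mm long, no head, foot tapered over 3 mm, about 0.08 kg; the tallest of three pins standing in a grey block, in any of its three wells. z runs up along the pin. In the block its foot is 6 mm above the bench; it comes straight up
- stop_pin_foot (a point): centre of the stop pin's flat foot, 40 mm below its middle; 5 mm above the bench when it is home in the bore
- pin_block: grey plastic block, fixed, 160 x 45 x 30 mm, with three wells 13.5 mm wide and 24 mm deep in a row along its x at -55, 0 and +55 mm; origin on the bench under its middle
- short_pin_center (a point): middle of the short plain pin (12 mm x 48 mm) in the block: leave it there
- headed_pin_center (a point): middle of the pin with a 20 mm head (60 mm long) in the block: leave it there
- objective: small steel objective, 29 mm wide and 48 mm high, standing on the bench; origin at its underside: leave it alone
- oil_bottle: small amber bottle, 28 mm wide and 62 mm high; origin at its underside: leave it alone
- reagent_bottle: clear bottle with a blue cap, 72 mm wide and 165 mm high; origin at its underside: leave it alone
- screwdriver: screwdriver lying on the bench, 170 mm long: leave it alone
- slide_box: closed slide box, 100 x 85 x 35 mm; origin at its underside: leave it alone
- petri_dish: clear dish with its cover on, 90 mm wide and 15 mm high; origin at its underside: leave it alone
Not all that is in view belongs to the job. Leave any purple look-alike of the part that bears lens_center alone.

How it is judged:
By the outcome, as a careful person would: the job done as asked, in the order asked, and still so for the second after the job is handed in, while the arm keeps its last pose, push and grip.
It also fails if it takes over 72 s, if anything falls off the work surface, if the arm or the gripper's body presses on something with over 40 N, if the wrist force passes 120 N, or if a joint passes its speed limit or range.

ROBOT

A 7-joint arm with a two-finger parallel gripper is mounted at the origin on the work surface. World frame = base frame: x ahead of the robot, y to its left, z up, the work surface at z = 0. Lengths are in mm, angles in rad, forces in N, time in s.
With the tool pointing down it reaches from about 400 to 850 mm from the base axis. Payload 10.4 kg.
Tool frame: the origin (TCP) lies at the very end of the fingers, on their centre line; the grasp point (between the pads) lies 19 mm behind it (robot.grasp_offset is the distance from the TCP to the grasp point, in mm); z points along the fingers, y is the direction in which the jaws open and shut (so a half turn about z gives the same grasp; the last joint's range is limited). The gripper opens to 85 mm and grips with 20 to 120 N. Pads are 22 mm wide; open, the fingers measure 114 mm over their backs; the gripper's body (76 mm by 85 mm) begins 54 mm behind the grasp point. The pads swing forward as they close: fully open they stand 13 mm farther back than shut.
Start: joints at [1.303, 0.332, -0.065, 1.46, 0.022, 1.35, -0.088], TCP at [151.498, -606.385, 195.238] pointing down, gripper open.
Joint ranges: [-2.6, 2.6], [-0.5, 2.12], [-1.47, 1.34], [0.16, 2.42], [-1.27, 4.41], [0.06, 2.06], [-2.6, 2.6]. Speed limits (rad/s): [2.22, 2.22, 2.79, 2.79, 3.14, 3.14, 3.14].

INTERFACE

Orientations are given as a unit quaternion [x, y, z, w].
In Python, from station import robot gives the robot as it stands. The module is installed in compiled form; this text tells all that it offers.
- The arm moves only by the shell command python3 -m crank 'ROWS'. ROWS is JSON, a list of rows, each a list of 7 numbers: the closure in counts, from 0 (fully open) to 255 (shut), then the shift along the tool's x, y, z in m, then the turn, a rotation vector about the tool's x, y, z in degrees. A call has 1 to 12 rows; each row shifts and turns the commanded pose from where the row before left it, along the tool's axes as they then stand; what a row does not reach is not made up. A row lasts 1/10 s, in which the tool goes at most 50 mm and 8.59 degrees, less where a joint would pass 70% of its speed; a pose out of reach is approached as far as the arm can. A call is refused whole if a number of a shift passes 0.05 or a number of a turn 8.59, either way. A call with a gripper value outside its range is refused whole. The fingers move at their own pace and stop on an object; the grip force is fixed at half the most. Time passes only in rows, so rows that do not move let the fingers close. It gives the time, the measured TCP pose, the force and the opening at its end, in the units of the state.
- robot.sense(): the state, without advancing time (a new reading comes with each control period).
- robot.camera(name): name is "scene" or "top" or "wrist"; returns a dict with "color" (400x640x3 uint8, blue, green, red), "fx", "fy", "cx", "cy" (pixels), "R" (3x3) and "t" (3): a world point X has camera coordinates R X + t; the wrist camera has in their place "T_tool_cam" (4x4, takes a point from camera to tool coordinates, whose origin is the TCP and whose axes are the flange's). Camera axes: x right, y down, z forward; pixel columns grow to the right and rows downward; lengths in mm; the calibration is good to about 2 mm. A picture is of the moment at which its call begins: read the wrist's pose just before it. There is no depth.
- robot.hand_in(): hands the job in, once; it reports no verdict.
Trained networks look in a picture, given as the dict that the camera call returned (one of the last four; its "shot" number tells which), for a name from the list of things; names that differ only in an ending like _2 or _b are one class to them, and where a whole thing is asked for, a point or a joint stands for the part that bears it (a point fixed in the world has none). Each returns a list of dicts, best first, with "confidence" (0 to 1); they miss things now and then, are a little off and sometimes report something else, mostly with a low value. They report only what shows in the picture. A call takes as long as a camera call. They do not tell look-alikes from the thing itself.
- robot.cut_out(label, picture): "region" (400x640 bool, what is visible of it) and "xy" ([column, row] in pixels, amid what is visible of it).
The state is a dict: "time": time; "q": joint angles; "joint_velocities": joint speeds; "joint_torque": joint torques, N m; "tool_pos": TCP position; "eef_rot": TCP orientation; "contact_force": force on the tool from outside, world axes, zero at the start; "ft_torque": the same for the moment, N m; "grip_width": finger opening in mm.
Only numpy, scipy, OpenCV 4.12 (cv2) and the standard library are available. Lean on these libraries where they do the work, as an engineer would, in place of code of your own. Each camera call takes 0.05 s, during which the arm holds its last target. There are 200 camera calls.

## Working session

There is one attempt and no reset: what is moved stays moved. The work goes in short steps, Python scripts to look and compute and a shell command to move; the robot and the scene stay as the last step left them, time stands still between calls to the robot, and variables do not carry over. Pictures are saved under pics/ and viewed, about 8 in all and at most 12, crops included, and the job is handed in when it is done.

```bash
mkdir -p pics; python3 - <<'E'
from station import robot
import cv2,json
s=robot.sense();print({k:(v if not hasattr(v,'tolist') else v.tolist()) for k,v in s.items()})
a=robot.camera("scene");b=robot.camera("top")
cv2.imwrite("pics/scene.png",a["color"]);cv2.imwrite("pics/top.png",b["color"])
for n,c in(("scene",a),("top",b)):
    print(n,c["fx"],c["fy"],c["cx"],c["cy"],c["R"],c["t"])
    for l in["fixture","lens_center","lens_rest","stop_pin_center","pin_block","short_pin_center","headed_pin_center"]:
        print(l,[(round(d["confidence"],2),[round(float(x)) for x in d["xy"]],int(d["region"].sum())) for d in robot.cut_out(l,c)][:4])
E
```

```text
{'time': 0.0, 'q': [1.3034204457580634, 0.33289792111194993, -0.06468045867784418, 1.4609646689777602, 0.021631903863572173, 1.3499040303220329, -0.08849137555979956], 'joint_velocities': [0.00021044412455947957, -0.0022959809730071397, 0.0017914843173089555, 0.0008571801673714539, 0.00030431446468110395, -0.00037727118853999664, -0.0011984947393461115], 'joint_torque': [-0.001200976548716426, -62.54482984542847, 0.04819488851353526, -39.1598904132843, 0.016037772875279188, 0.010064499510917813, -3.347808387843543e-05], 'tool_pos': [151.32357013699368, -605.9503302112122, 194.3885224897995], 'eef_rot': [0.9925185307031404, 0.12209185176491254, -0.00014284960072770487, -0.0007249396426083655], 'contact_force': [0.19983452756554598, 0.04646311511531494, 0.2091093446354439], 'ft_torque': [-0.024465783541787745, -0.019434808854016588, -0.028314082645915027], 'grip_width': 84.95448983457334}
scene 374.47755381611535 374.47755381611535 319.17009350805534 202.3713785554677 [[-0.50357434  0.86393161 -0.00592076]
 [ 0.70284528  0.4056747  -0.58432573]
 [-0.50241556 -0.29841282 -0.81149762]] [
[... 258 characters left out ...]
[384, 228], 2343)]
stop_pin_center [(0.44, [235, 147], 47), (0.34, [386, 230], 2408)]
pin_block [(0.69, [280, 247], 966)]
short_pin_center [(0.67, [217, 209], 589)]
headed_pin_center []
top 372.5943441819563 372.5943441819563 310.6864444080213 199.94940970621394 [[-0.00899788 -0.99994307  0.0057358 ]
 [-0.97768928  0.00759351 -0.20991906]
 [ 0.20986356 -0.00749665 -0.97770194]] [ 54.45975226 609.59724177 927.22542957]
fixture [(0.83, [239, 230], 3359)]
lens_center [(0.97, [310, 264], 401), (0.82, [406, 283], 463), (0.56, [380, 233], 483)]
lens_rest [(0.56, [372, 243], 451)]
stop_pin_center []
pin_block [(0.79, [442, 229], 990)]
short_pin_center [(0.29, [366, 144], 1102)]
headed_pin_center []
```

```bash
python3 - <<'E'
import cv2
a=cv2.imread("pics/scene.png");b=cv2.imread("pics/top.png")
cv2.imwrite("pics/s1.png",cv2.resize(a[100:300,150:470],None,fx=2.5,fy=2.5,interpolation=cv2.INTER_CUBIC))
cv2.imwrite("pics/t1.png",cv2.resize(b[110:310,170:490],None,fx=2.5,fy=2.5,interpolation=cv2.INTER_CUBIC))
E
```

```text
(no output)
```

View pics/s1.png

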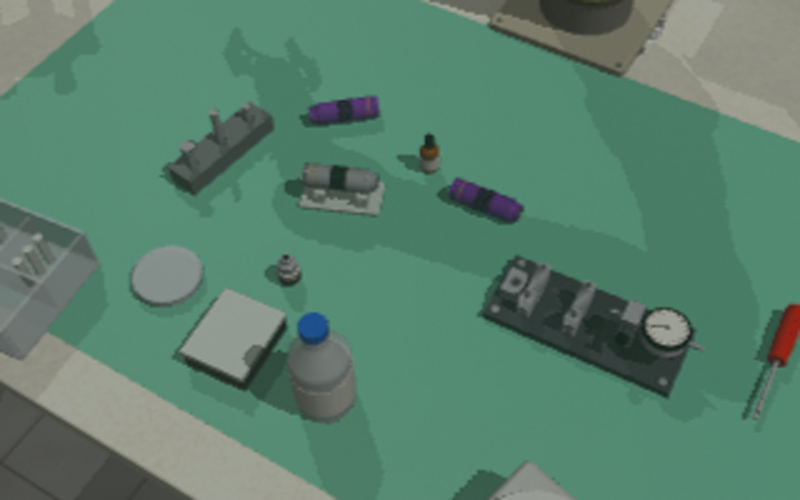

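View pics/t1.png

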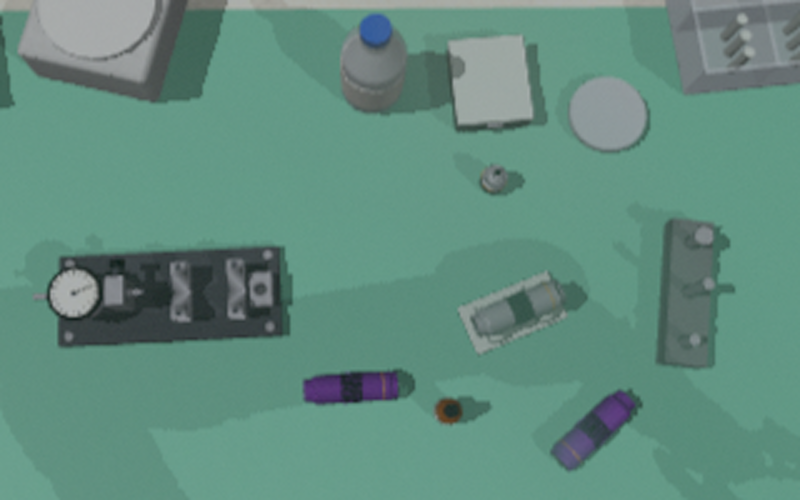

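Scene crop (2.5x, offset 150,100) and top crop (2.5x, offset 170,110). Candidates for the barrel: steel barrel on the white rest, scene crop (340,178) / top crop (518,305), and purple look-alikes at top (350,387) and (597,430), which I'll leave alone. I choose the steel one. Candidates for the pin: top (703,236), (706,284) and (695,340), plus the rods in the clear tray at top right. In the scene crop the middle one (215,122) looks tallest. I still need to check that up close.

```bash
cat > h.py <<'E'
import numpy as np,cv2
from scipy.spatial.transform import Rotation as Ro
from station import robot
def ray(c,px,s=None):
    """origin, direction in world of pixel"""
    d=np.array([(px[0]-c["cx"])/c["fx"],(px[1]-c["cy"])/c["fy"],1.])
    if "T_tool_cam" in c:
        s=c["s"];T=np.array(c["T_tool_cam"]);R=Ro.from_quat(s["eef_rot"]).as_matrix()
        return R@T[:3,3]+s["tool_pos"],R@T[:3,:3]@d
    R=np.array(c["R"]);return -R.T@np.array(c["t"]),R.T@d
def atz(c,px,z):
    o,d=ray(c,px);return o+d*(z-o[2])/d[2]
def proj(c,X):
    X=np.array(X,float)
    if "T_tool_cam" in c:
        s=c["s"];T=np.array(c["T_tool_cam"]);R=Ro.from_quat(s["eef_rot"]).as_matrix()
        p=R.T@(X-s["tool_pos"]);p=T[:3,:3].T@(p-T[:3,3])
    else: p=np.array(c["R"])@X+c["t"]
    return np.array([c["cx"]+c["fx"]*p[0]/p[2],c["cy"]+c["fy"]*p[1]/p[2]])
def wrist():
    s=robot.sense();c=robot.camera("wrist");c["s"]={k:np.array(s[k]) for k in("tool_pos","eef_rot")};return c
def go(target,xdir=None,z=(0,0,-1)):
    """shift in tool axes (mm) to world target and turn (deg rotvec, tool axes) to put tool z along z and tool y along xdir"""
    s=robot.sense();R=Ro.from_quat(s["eef_rot"]);print("pos",np.round(s["tool_pos"],1),"shift",np.round(R.inv().apply(np.array(target)-s["tool_pos"]),1))
    z=np.array(z,float)
    y=np.array(xdir,float) if xdir is not None else R.as_matrix()[:,1]; y-=z*(y@z);y/=np.linalg.norm(y)
    for sg in (1,-1):
        M=np.c_[np.cross(sg*y,z),sg*y,z];print("turn",np.round((R.inv()*Ro.from_matrix(M)).as_rotvec(degrees=True),2))
E
python3 - <<'E'
from h import *
c=robot.camera("top")
P=lambda x,y:(170+x/2.5,110+y/2.5)
for n,p,z in [("pinA",(703,236),70),("pinB",(706,284),86),("pinC",(695,340),60),("fix plate ctr",(172,296),12),("boss",(260,290),30),("vL",(181,291),40),("vR",(236,289),40),("lens",(520,306),50),("lens a",(478,322),40),("lens b",(560,288),40),("blk",(688,293),30),("platecorners",(284,248),12),("",(286,335),12),("",(60,346),12),("",(62,257),12)]:
    print(n,np.round(atz(c,P(*p),z)))
w=wrist();print(w["T_tool_cam"],w["fx"],w["cx"],w["cy"]);R=Ro.from_quat(w["s"]["eef_rot"]).as_matrix();print(R.round(3))
cv2.imwrite("pics/w0.png",w["color"])
for l in["fixture","lens_center","lens_rest","stop_pin_center","pin_block","short_pin_center"]:
        print(l,[(round(d["confidence"],2),[round(float(x)) for x in d["xy"]],int(d["region"].sum())) for d in robot.cut_out(l,w)][:4])
E
```

```text
pinA [ 594. -322.   70.]
pinB [ 540. -315.   86.]
pinC [ 485. -308.   60.]
fix plate ctr [543. 248.  12.]
boss [546. 149.  30.]
vL [544. 233.  40.]
vR [546. 174.  40.]
lens [ 524. -129.   50.]
lens a [508. -85.  40.]
lens b [ 544. -175.   40.]
blk [ 539. -316.   30.]
platecorners [596. 125.  12.]
 [499. 122.  12.]
 [489. 368.  12.]
 [587. 371.  12.]
[[ 5.54493663e-05 -9.58311774e-01 -2.85724588e-01  7.19383937e+01]
 [ 9.99998923e-01 -3.65827462e-04  1.42104001e-03 -1.15008641e-01]
 [-1.46632527e-03 -2.85724359e-01  9.58310722e-01 -1.77382475e+02]
 [ 0.00000000e+00  0.00000000e+00  0.00000000e+00  1.00000000e+00]] 295.70402776094903 320.0081186346903 198.91619250412802
[[ 0.97   0.242  0.   ]
 [ 0.242 -0.97  -0.   ]
 [ 0.     0.    -1.   ]]
fixture []
lens_center []
lens_rest []
stop_pin_center []
pin_block []
short_pin_center []
```

```bash
python3 -m crank '[[0,0.0442,-0.0161,0,0,0,0],[0,0.0442,-0.0161,0,0,0,0],[0,0.0442,-0.0161,0,0,0,0],[0,0.0442,-0.0161,0,0,0,0],[0,0.0442,-0.0161,0,0,0,0],[0,0.0442,-0.0161,0,0,0,0],[0,0.0442,-0.0161,0,0,0,0],[0,0.0442,-0.0161,0,0,0,0],[0,0.0442,-0.0161,0,0,0,0],[0,0.0442,-0.0161,0,0,0,0],[0,0.0442,-0.0161,0,0,0,0]]'; python3 -m crank '[[0,0,0,0,0,0,7],[0,0,0,0,0,0,7],[0,0,0,0,0,0,0],[0,0,0,0,0,0,0]]'; python3 - <<'E'
from h import *
w=wrist();print(robot.sense()["tool_pos"],w["s"]["eef_rot"],robot.sense()["q"])
cv2.imwrite("pics/w1.png",w["color"])
for l in["lens_center","lens_rest","stop_pin_center","pin_block","short_pin_center","headed_pin_center"]:
        print(l,[(round(d["confidence"],2),[round(float(x)) for x in d["xy"]],int(d["region"].sum())) for d in robot.cut_out(l,w)][:4])
E
```

```text
time: 2.3
tool_pos: [581.7, -315.7, 195.4]
eef_rot: [0.993, 0.122, 0.0, 0.0]
contact_force: [0.3, -1.0, 0.1]
grip_width: 85.6
time: 2.7
tool_pos: [580.1, -317.0, 195.3]
eef_rot: [1.0, 0.002, -0.0, 0.0]
contact_force: [0.3, -0.0, 0.0]
grip_width: 85.7
[ 580.09233381 -317.01385288  195.29979417] [ 9.99998337e-01  1.81814641e-03 -3.52001522e-05  1.40004027e-04] [ 0.63558176  0.42758864 -0.28458803  1.34272769  0.1188998   1.38769729
 -1.21376418]
lens_center [(0.98, [47, 272], 1978), (0.88, [247, 297], 1285), (0.7, [163, 221], 2290)]
lens_rest [(0.66, [181, 200], 1831)]
stop_pin_center [(0.67, [316, 212], 306)]
pin_block [(0.65, [318, 200], 4079), (0.29, [11, 5], 303), (0.23, [165, 221], 2183)]
short_pin_center [(0.49, [314, 247], 161), (0.2, [323, 196], 4134)]
headed_pin_center [(0.81, [326, 165], 282)]
```

View pics/w1.png

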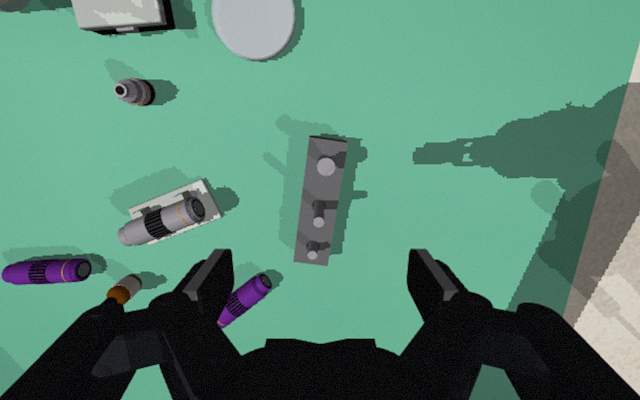

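Wrist view: headed pin at (326,165), tall slim pin in the middle well (318,222), and short pin (312,254). The middle one is the stop pin. Next, a close crop to confirm it and take measurements.

```bash
python3 - <<'E'
from h import *
w=wrist()
for d in robot.cut_out("stop_pin_center",w)[:1]:
    ys,xs=np.nonzero(d["region"]);print(xs.min(),xs.max(),ys.min(),ys.max());m=d["region"]
    for y in range(ys.max()-18,ys.max()+1,2): print(y,xs[ys==y].min(),xs[ys==y].max())
d=robot.cut_out("pin_block",w)[0]["region"].astype(np.uint8)
q=cv2.boxPoints(cv2.minAreaRect(cv2.findNonZero(d)));print(q.round(1))
P=np.array([atz(w,p,30)[:2] for p in q]);print(P.round(1),P.mean(0).round(1))
print("top guess",atz(w,(318,222),86))
print("pin gap A,C at z?",atz(w,(326,167),66),atz(w,(313,255),54))
cv2.imwrite("pics/w1c.png",cv2.resize(w["color"][125:275,270:370],None,fx=5,fy=4,interpolation=cv2.INTER_CUBIC)[:600])
E
```

```text
314 324 200 226
208 315 324
210 314 324
212 314 324
214 314 324
216 314 324
218 314 324
220 314 324
222 314 324
224 315 323
226 317 321
[[114.3 226.3]
 [198.6 192.6]
 [209.  218.4]
 [124.7 252.1]]
[[ 514.5  -62.2]
 [ 558.  -171.8]
 [ 524.9 -180.7]
 [ 479.1  -68.4]] [ 519.1 -120.8]
top guess [ 541.78454131 -315.35834974   86.        ]
pin gap A,C at z? [ 595.68603264 -323.70736773   66.        ] [ 487.47078103 -309.19597887   54.        ]
```

View pics/w1c.png

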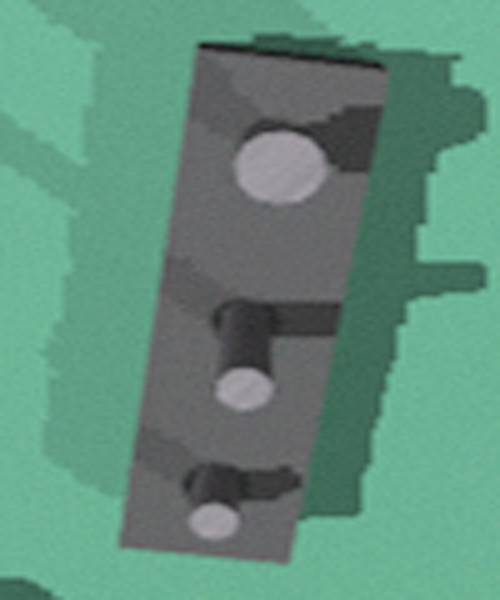

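Confirmed: the middle pin (crop 244,389) is the tall plain one. The headed pin is above it and the short one below. Moving to grasp it.

```bash
python3 -m crank '[[0,-0.0193,-0.0008,0,0,0,0],[0,-0.0193,-0.0008,0.02,0,0,0],[0,0,0,0.044,0,0,0],[0,0,0,0.044,0,0,0],[0,0,0,0.022,0,0,0],[0,0,0,0.022,0,0,0],[0,0,0,0,0,0,0],[0,0,0,0,0,0,0]]'; python3 -m crank '[[255,0,0,0,0,0,0],[255,0,0,0,0,0,0],[255,0,0,0,0,0,0],[255,0,0,0,0,0,0],[255,0,0,0,0,0,0],[255,0,0,0,0,0,0],[255,0,0,0,0,0,0],[255,0,0,0,0,0,0],[255,0,0,0,0,0,0],[255,0,0,0,0,0,0]]'
```

```text
time: 4.0
tool_pos: [541.9, -315.2, 43.8]
eef_rot: [1.0, 0.0, 0.0, -0.0]
contact_force: [0.3, -0.3, 0.5]
grip_width: 85.2
time: 5.0
tool_pos: [541.9, -315.3, 43.5]
eef_rot: [1.0, 0.0, 0.0, 0.0]
contact_force: [-0.0, 0.2, 5.5]
grip_width: 6.5
```

```bash
python3 -m crank '[[255,0,0,0,0,0,0],[255,0,0,0,0,0,0],[255,0,0,0,0,0,0]]'; python3 - <<'E'
from h import *
w=wrist();cv2.imwrite("pics/w2.png",w["color"][100:400,120:520])
print(proj(w,w["s"]["tool_pos"]),proj(w,[541.5,-315.3,86]))
a=robot.camera("scene");cv2.imwrite("pics/s2.png",cv2.resize(a["color"][125:185,210:270],None,fx=5,fy=5))
i=cv2.hconcat([cv2.imread("pics/w2.png"),cv2.imread("pics/s2.png")]);cv2.imwrite("pics/c2.png",i)
E
```

```text
time: 5.3
tool_pos: [541.9, -315.3, 43.5]
eef_rot: [1.0, 0.0, 0.0, 0.0]
contact_force: [0.4, -0.3, 5.1]
grip_width: 6.6
[319.54166775 227.34467034] [319.61464073 259.71478154]
```

View pics/c2.png

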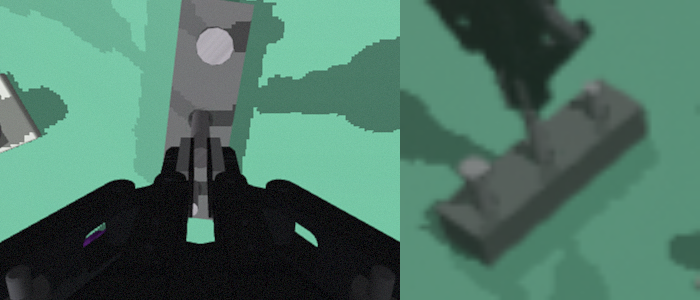

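The pin is between the pads (left part around (200,200)). The reading of 6.6 mm is just the pad scale. Lift it and carry it towards the fixture.

```bash
python3 -m crank '[[255,0,0,-0.02,0,0,0],[255,0,0,-0.04,0,0,0],[255,0,0,-0.05,0,0,0],[255,0,0,-0.02,0,0,0],[255,0,0,0,0,0,0]]'; python3 -m crank '[[255,0,-0.039,0,0,0,0],[255,0,-0.039,0,0,0,0],[255,0,-0.039,0,0,0,0],[255,0,-0.039,0,0,0,0],[255,0,-0.039,0,0,0,0],[255,0,-0.039,0,0,0,0],[255,0,-0.039,0,0,0,0],[255,0,-0.039,0,0,0,0],[255,0,-0.039,0,0,0,0],[255,0,-0.039,0,0,0,0],[255,0,0,0,0,0,0],[255,0,0,0,0,0,0]]'; python3 - <<'E'
from h import *
s=robot.sense();print(s["q"].round(2) if hasattr(s["q"],"round") else s["q"])
w=wrist();cv2.imwrite("pics/w3.png",w["color"])
for l in["fixture","lens_center","stop_pin_center","lens_rest"]:
        print(l,[(round(d["confidence"],2),[round(float(x)) for x in d["xy"]],int(d["region"].sum())) for d in robot.cut_out(l,w)][:4])
E
```

```text
time: 5.9
tool_pos: [543.1, -315.8, 176.6]
eef_rot: [1.0, 0.0, 0.002, 0.001]
contact_force: [0.4, -0.8, -1.2]
grip_width: 6.8
time: 7.1
tool_pos: [540.5, 75.5, 171.6]
eef_rot: [1.0, 0.001, -0.001, 0.0]
contact_force: [0.0, -1.6, -0.8]
grip_width: 6.8
[ 0.25  0.22 -0.53  1.68  0.11  1.28 -1.88]
fixture [(0.62, [155, 173], 20312)]
lens_center [(0.67, [540, 286], 2385), (0.64, [366, 247], 657), (0.56, [507, 195], 2985)]
stop_pin_center [(0.9, [318, 232], 971)]
lens_rest [(0.97, [478, 178], 2477)]
```

View pics/w3.png

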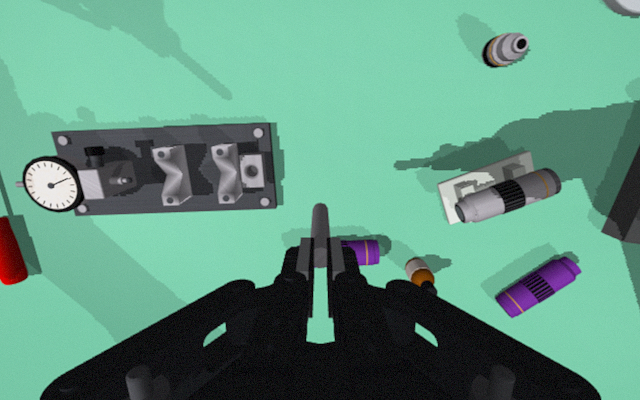

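The view shows the fixture with the bored boss at (250,170), the V-blocks at (172,175) and (227,172), the dial at (52,184), the barrel on its rest at (507,195), and the pin upright in the hand at (318,235).

```bash
python3 - <<'E'
import cv2
i=cv2.imread("pics/w3.png")
cv2.imwrite("pics/w3c.png",cv2.resize(i[115:220,130:285],None,fx=5,fy=5,interpolation=cv2.INTER_CUBIC))
E
```

```text
(no output)
```

View pics/w3c.png

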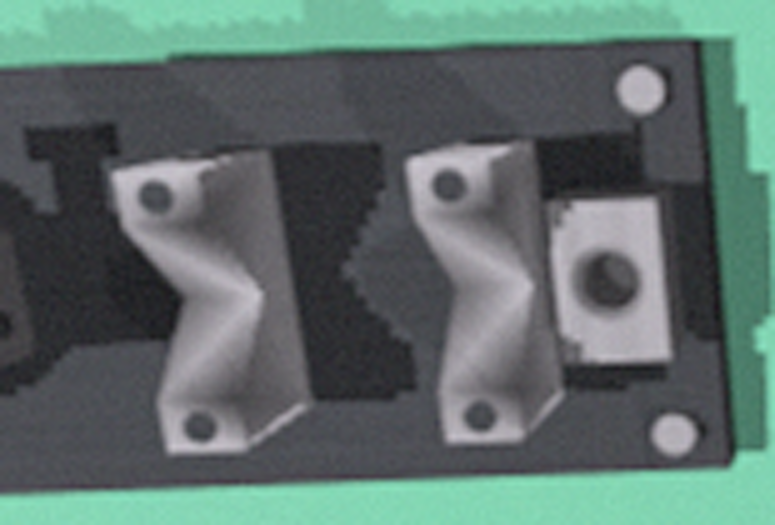

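```bash
python3 - <<'E'
from h import *
c=robot.camera("wrist");s=robot.sense();c["s"]={"tool_pos":np.array(s["tool_pos"]),"eef_rot":np.array(s["eef_rot"])}
f=lambda p,z:atz(c,(130+(p[0]+.5)/5-.5,115+(p[1]+.5)/5-.5),z)[:2]
b=f((607,281),30);print("bore",b.round(1))
h=[f(p,48) for p in((157,196),(201,425),(449,184),(481,415))];print(np.round(h,1))
L=(h[0]+h[1])/2;Rr=(h[2]+h[3])/2;mid=(L+Rr)/2;u=(Rr-L)/np.linalg.norm(Rr-L)
print("L,R",L.round(1),Rr.round(1),"sep",np.linalg.norm(Rr-L).round(1),"mid",mid.round(1),"yaw from V",np.degrees(np.arctan2(u[1],u[0])).round(2))
k=b-mid;print("mid->bore",k.round(1),np.linalg.norm(k).round(1),np.degrees(np.arctan2(k[1],k[0])).round(2))
n=h[0]-h[1];m=h[2]-h[3];print("perp angles",np.degrees(np.arctan2(n[1],n[0])),np.degrees(np.arctan2(m[1],m[0])))
p=[f((697,41),12),f((733,462),12)];print("plate",np.round(p,1),np.linalg.norm(p[0]-p[1]))
# full-res plate top edge/bottom edge
e=[atz(c,q,12)[:2] for q in((52,131),(269,123),(276,208))];print(np.round(e,1))
d=e[1]-e[0];print(np.degrees(np.arctan2(d[1],d[0])))
w=robot.cut_out("stop_pin_center",c)[0]["region"];ys,xs=np.nonzero(w);print("pin px",ys.min(),ys.max(),[(y,xs[ys==y].min(),xs[ys==y].max()) for y in range(ys.min(),ys.max(),8)])
t=np.array(s["tool_pos"]);print(t,[proj(c,t+[0,0,dz]).round(1) for dz in(-37,0,43)])
top=robot.camera("top");
for q in((260,290),):print("top bore",atz(top,(170+q[0]/2.5,110+q[1]/2.5),30))
E
```

```text
bore [550.4 148.9]
[[571.7 235.2]
 [522.9 233.3]
 [574.  175.4]
 [525.  173.5]]
L,R [547.3 234.2] [549.5 174.5] sep 59.8 mid [548.4 204.4] yaw from V -87.87
mid->bore [  2.  -55.4] 55.5 -87.96
perp angles 2.15026076307844 2.3243007983791433
plate [[600.8 129.5]
 [502.6 125.8]] 98.24883067750014
[[592.3 371.9]
 [600.6 129.5]
 [501.3 126.1]]
-88.0350169057075
pin px 203 267 [(203, np.int64(317), np.int64(324)), (211, np.int64(313), np.int64(328)), (219, np.int64(312), np.int64(329)), (227, np.int64(311), np.int64(329)), (235, np.int64(310), np.int64(330)), (243, np.int64(314), np.int64(326)), (251, np.int64(314), np.int64(327)), (259, np.int64(314), np.int64(326))]
[541.51132813  73.7182502  172.91336493] [array([319.5, 209.1]), array([319.5, 227.3]), array([319.6, 259.5])]
top bore [545.90329255 149.30710577  30.        ]
```

```bash
python3 -m crank '[[255,0,0,0,0,0,-8.4],[255,0,0,0,0,0,-8.4],[255,0,0,0,0,0,-8.4],[255,0,0,0,0,0,-8.4],[255,0,0,0,0,0,-8.4],[255,0,0,0,0,0,-8.4],[255,0,0,0,0,0,-8.4],[255,0,0,0,0,0,-8.4],[255,0,0,0,0,0,-8.4],[255,0,0,0,0,0,-8.4],[255,0,0,0,0,0,-8.0],[255,0,0,0,0,0,0]]'; python3 - <<'E'
from h import *
go([550.4,148.7,110],[np.cos(np.radians(2)),np.sin(np.radians(2)),0]);print(np.round(robot.sense()["q"],2))
E
```

```text
time: 8.7
tool_pos: [541.5, 74.5, 173.2]
eef_rot: [0.694, 0.72, 0.0, 0.0]
contact_force: [0.0, -0.9, -0.6]
grip_width: 6.4
pos [541.5  74.5 173.2] shift [73.8 11.6 63.2]
turn [0.   0.   0.12]
turn [  -0.      0.   -179.88]
[ 0.4   0.25 -0.71  1.67  0.17  1.29 -0.31]
```

```bash
python3 -m crank '[[255,0.037,0.0058,0,0,0,0],[255,0.0368,0.0058,0,0,0,0.1],[255,0,0,0.03,0,0,0],[255,0,0,0.0332,0,0,0],[255,0,0,0,0,0,0],[255,0,0,0,0,0,0],[255,0,0,0,0,0,0]]'; python3 - <<'E'
from h import *
go([550.4,148.7,110],[np.cos(np.radians(2)),np.sin(np.radians(2)),0])
w=wrist();t=w["s"]["tool_pos"]
print("proj foot",proj(w,t+[0,0,-37.5]),"bore",proj(w,[550.4,148.7,30]),"under foot at z30",proj(w,[t[0],t[1],30]))
cv2.imwrite("pics/w4.png",w["color"]);p=proj(w,t+[0,0,-37.5]).astype(int);print(p)
y0=max(0,p[1]-70);x0=p[0]-80
print(x0,y0);cv2.imwrite("pics/w4c.png",cv2.resize(w["color"][y0:y0+120,x0:x0+160],None,fx=5,fy=5,interpolation=cv2.INTER_CUBIC))
E
```

```text
time: 9.4
tool_pos: [551.5, 149.2, 111.9]
eef_rot: [0.696, 0.718, 0.001, 0.001]
contact_force: [0.8, -0.1, 0.9]
grip_width: 6.4
pos [551.5 149.2 111.9] shift [-0.4 -1.1  1.9]
turn [ 0.13 -0.02 -0.19]
turn [-4.0000e-02 -2.1000e-01  1.7981e+02]
proj foot [320.73522604 209.22154852] bore [319.30699089 194.11115596] under foot at z30 [320.56452029 193.6653012 ]
[320 209]
240 139
```

View pics/w4c.png

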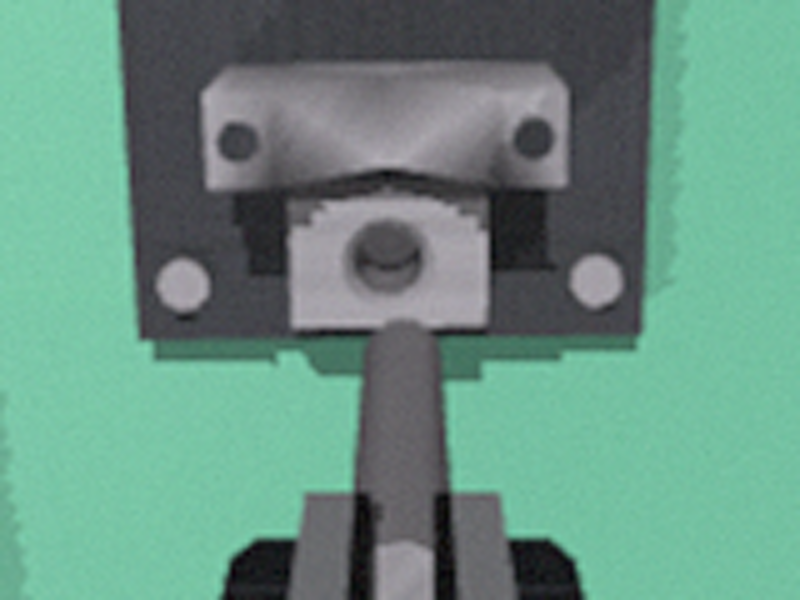

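Bore mouth is at crop (388,257) and the pin foot end at (403,351), so the bore is about 3 mm left and a few mm ahead. I'll re-measure once the arm has settled.

```bash
cat >> h.py <<'E'
def bore(w,guess,z=30):
    g=cv2.cvtColor(w["color"],cv2.COLOR_BGR2GRAY);p=proj(w,[*guess,z]).astype(int);r=22
    x0,y0=p[0]-r,p[1]-r;k=8
    roi=cv2.GaussianBlur(cv2.resize(g[y0:y0+2*r,x0:x0+2*r],None,fx=k,fy=k,interpolation=cv2.INTER_CUBIC),(0,0),4)
    best=[]
    for th in (90,100,110,120):
        cs,_=cv2.findContours((roi<th).astype(np.uint8),cv2.RETR_LIST,cv2.CHAIN_APPROX_NONE)
        for q in cs:
            if len(q)<40: continue
            (ex,ey),(a,b),an=cv2.fitEllipse(q)
            if 8*k<min(a,b) and max(a,b)<24*k and max(a,b)<1.5*min(a,b):
                px=(x0+(ex+.5)/k-.5,y0+(ey+.5)/k-.5);best.append((th,np.round(px,1),round(a/k,1),round(b/k,1),atz(w,px,z)[:2].round(1)))
    return best
E
python3 -m crank '[[255,0,0,0,0,0,0],[255,0,0,0,0,0,0],[255,0,0,0,0,0,0]]'; python3 - <<'E'
from h import *
w=wrist();print(w["s"]["tool_pos"])
for b in bore(w,(549.4,151.5)):print(b)
g=cv2.cvtColor(w["color"],cv2.COLOR_BGR2GRAY);print(g[180:200:2,308:328:2])
E
```

```text
time: 9.75
tool_pos: [550.7, 149.0, 110.5]
eef_rot: [0.695, 0.719, 0.0, 0.0]
contact_force: [1.0, 0.0, -0.3]
grip_width: 6.5
[550.72910614 148.99711384 110.46721892]
(90, array([317.8, 189.4]), 10.3, 14.5, array([548. , 153.3]))
(100, array([317.9, 189.8]), 12.4, 14.8, array([548.1, 152.9]))
(110, array([318. , 190.1]), 13.9, 15.2, array([548.1, 152.6]))
(120, array([317.9, 190.1]), 14.6, 15.9, array([548.1, 152.6]))
[[171 169 169 169 168 166 166 170 167 170]
 [159 162 163 165 161 146 153 164 164 160]
 [156 157 154 109  84  92  94 114 130 156]
 [157 152 102  86  79  81  79  82 105 148]
 [166 127  79  78  77  73  78  75  69 133]
 [162 112  56  64  77  74  75  66  46 125]
 [162 118  64  77  56  55  51  77  70 136]
 [158 130 102  87  96 106 105  94 106 149]
 [158 149 133 103  97  98  98  86 147 150]
 [166 166 154 145 140 136 143 158 160 166]]
```

```bash
python3 -m crank '[[255,0.0034,-0.0022,0,0,0,0],[255,0,0,0.02,0,0,0],[255,0,0,0.016,0,0,0],[255,0,0,0,0,0,0],[255,0,0,0,0,0,0],[255,0,0,0,0,0,0],[255,0,0,0,0,0,0],[255,0,0,0,0,0,0],[255,0,0,0,0,0,0]]'; python3 - <<'E'
from h import *
w=wrist();t=w["s"]["tool_pos"];print(t)
for b in bore(w,(548.3,152.5)):print(b)
print("foot",proj(w,t+[0,0,-37.5]),"at z30",proj(w,[t[0],t[1],30]))
cv2.imwrite("pics/w5c.png",cv2.resize(w["color"][150:270,250:390],None,fx=5,fy=5,interpolation=cv2.INTER_CUBIC))
E
```

```text
time: 10.7
tool_pos: [548.4, 152.3, 74.3]
eef_rot: [0.695, 0.719, 0.0, 0.0]
contact_force: [-0.3, -0.9, -0.4]
grip_width: 6.5
[548.37897883 152.34616607  74.33309773]
foot [320.81918761 209.20222647] at z30 [320.80177092 206.43460771]
```

View pics/w5c.png

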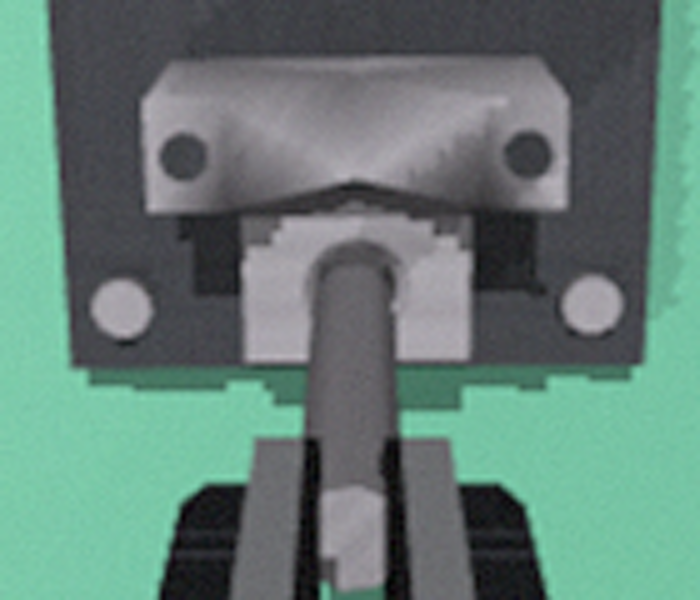

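The pin foot (353,300) sits almost over the bore mouth (356,289). Allowing for the 7 mm still to drop, it is within about 0.5 mm. Inserting now, watching the force.

```bash
python3 -m crank '[[255,-0.0005,0.0005,0.005,0,0,0],[255,0,0,0.004,0,0,0],[255,0,0,0.004,0,0,0],[255,0,0,0,0,0,0],[255,0,0,0,0,0,0],[255,0,0,0,0,0,0]]'; python3 -m crank '[[255,0,0,0.004,0,0,0],[255,0,0,0.004,0,0,0],[255,0,0,0,0,0,0],[255,0,0,0,0,0,0]]'
```

```text
time: 11.35
tool_pos: [548.7, 151.9, 61.1]
eef_rot: [0.695, 0.719, 0.0, 0.0]
contact_force: [-0.7, 0.7, -1.6]
grip_width: 6.4
time: 11.75
tool_pos: [548.6, 151.9, 52.8]
eef_rot: [0.695, 0.719, -0.0, -0.0]
contact_force: [0.2, -0.3, -0.8]
grip_width: 6.5
```

```bash
python3 -m crank '[[255,0,0,0.004,0,0,0],[255,0,0,0.003,0,0,0],[255,0,0,0.002,0,0,0],[255,0,0,0.001,0,0,0],[255,0,0,0,0,0,0],[255,0,0,0,0,0,0]]'; python3 -m crank '[[255,0,0,0.001,0,0,0],[255,0,0,0.001,0,0,0],[255,0,0,0,0,0,0],[255,0,0,0,0,0,0]]'
```

```text
time: 12.35
tool_pos: [548.7, 151.8, 43.0]
eef_rot: [0.695, 0.719, -0.0, 0.0]
contact_force: [0.1, 0.7, -0.7]
grip_width: 6.6
time: 12.75
tool_pos: [549.9, 152.4, 42.4]
eef_rot: [0.695, 0.719, 0.001, 0.001]
contact_force: [0.3, 0.0, 8.6]
grip_width: 6.7
```

Floor felt at TCP z 42.4 (8.6 N), as expected for a home pin. Release and retreat upward.

```bash
python3 -m crank '[[0,0,0,0,0,0,0],[0,0,0,0,0,0,0],[0,0,0,0,0,0,0],[0,0,0,0,0,0,0],[0,0,0,0,0,0,0],[0,0,0,0,0,0,0],[0,0,0,0,0,0,0],[0,0,0,-0.02,0,0,0],[0,0,0,-0.03,0,0,0],[0,0,0,-0.03,0,0,0],[0,0,0,-0.04,0,0,0],[0,0,0,0,0,0,0]]'; python3 -m crank '[[0,-0.045,0,0,0,0,0],[0,-0.045,0,0,0,0,0],[0,-0.045,0,0,0,0,0],[0,-0.045,0,0,0,0,0],[0,-0.045,0,0,0,0,0],[0,0,0,0,0,0,0],[0,0,0,0,0,0,0],[0,0,0,0,0,0,0],[0,0,0,0,0,0,0]]'; python3 - <<'E'
from h import *
w=wrist();print(w["s"]["tool_pos"],np.round(robot.sense()["q"],2))
cv2.imwrite("pics/w6.png",w["color"])
for l in["lens_center","lens_rest","stop_pin_center","fixture"]:
    for d in robot.cut_out(l,w)[:4]:
        r=cv2.minAreaRect(cv2.findNonZero(d["region"].astype(np.uint8)));print(l,round(d["confidence"],2),np.round(r[0],1),np.round(r[1],1),round(r[2],1))
E
```

```text
time: 13.95
tool_pos: [551.2, 153.1, 166.3]
eef_rot: [0.695, 0.719, 0.003, 0.002]
contact_force: [0.7, -0.8, 0.3]
grip_width: 85.8
time: 14.85
tool_pos: [556.3, -71.4, 161.0]
eef_rot: [0.694, 0.72, 0.0, -0.0]
contact_force: [0.2, -0.0, -0.1]
grip_width: 85.4
[556.31945766 -71.38057723 161.02216464] [ 0.59  0.28 -0.64  1.65  0.17  1.27 -0.04]
lens_center 0.73 [170.5 263. ] [38.9 29. ] 45.0
lens_center 0.72 [210.6  51.8] [107.2  35.6] 84.0
lens_center 0.64 [289.  230.6] [94. 30.] 65.4
lens_rest 0.58 [290.6 218.1] [89.3 48.4] 68.8
fixture 0.33 [522.6 217. ] [ 79.2 117.3] 87.8
```

View pics/w6.png

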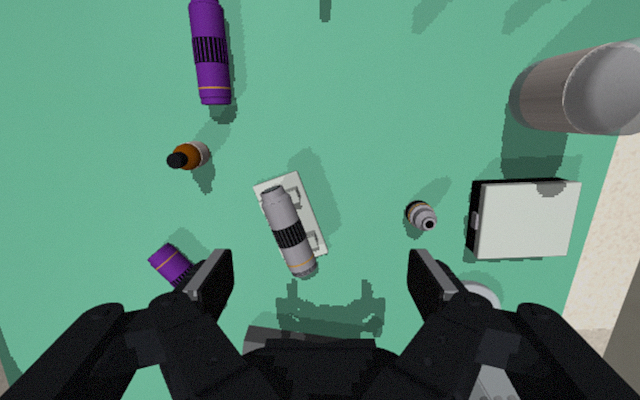

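Barrel on its rest at (289,231), nose up-left (272,190) towards the fixture and mount end at (301,265). Purple parts are at (210,52) and (170,263), the oil bottle at (187,157). I'll fit the barrel pose with its model silhouette.

```bash
cat >> h.py <<'E'
from scipy.optimize import minimize
def fitlens(w,reg,x0,z=40):
    th=np.linspace(0,2*np.pi,40)
    def sil(p):
        x,y,a=p;u=np.array([np.cos(a),np.sin(a),0]);v=np.array([-u[1],u[0],0]);c=np.array([x,y,z])
        m=np.zeros(reg.shape,np.uint8)
        for l0,l1,r in((-38,50,16),(-50,-38,12.5)):
            q=[proj(w,c+u*l+r*(v*np.cos(t)+np.array([0,0,1])*np.sin(t))) for l in(l0,l1) for t in th]
            cv2.fillConvexPoly(m,(cv2.convexHull(np.float32(q))*16).astype(np.int32),1,shift=4)
        return m.astype(bool)
    f=lambda p:-np.sum(sil(p)&reg)/np.sum(sil(p)|reg)
    r=minimize(f,x0,method="Nelder-Mead",options=dict(initial_simplex=np.array([x0]+[np.array(x0)+d for d in([6,0,0],[0,6,0],[0,0,.1])]),maxiter=150))
    return r.x,-r.fun
E
python3 - <<'E'
from h import *
w=wrist();print(w["s"]["tool_pos"])
ds=robot.cut_out("lens_center",w);d=min(ds,key=lambda d:np.hypot(d["xy"][0]-289,d["xy"][1]-230));print(d["xy"])
for a in(-1.2,-1.9):
    p,i=fitlens(w,d["region"],[524,-127,a]);print(p.round(2),np.degrees(p[2]).round(1),"IoU",i)
for n,q,z in(("purple",(170,263),32),("oil",(185,158),40),("objective",(424,220),40)):print(n,atz(w,q,z).round())
E
```

```text
[556.30198961 -72.4421897  161.03870326]
[288.6, 230.0]
[ 523.38 -125.34   -1.19] -67.9 IoU 0.9375886524822695
[ 523.64 -125.54   -1.18] -67.8 IoU 0.9389421370252041
purple [ 385. -175.   32.]
oil [418. -51.  40.]
objective [ 669. -109.   40.]
```

```bash
python3 -m crank '[[0,0,0,0,0,0,-6.7],[0,0,0,0,0,0,-6.7],[0,0,0,0,0,0,-6.6],[0,0,0,0,0,0,0],[0,0,0,0,0,0,0],[0,0,0,0,0,0,0]]'; python3 - <<'E'
from h import *
w=wrist();print(w["s"]["tool_pos"])
for d in robot.cut_out("lens_center",w):
    x=d["xy"];P=atz(w,x,45);print(x,P.round(),d["confidence"])
    if np.hypot(P[0]-523,P[1]+125)<25: print("FIT",fitlens(w,d["region"],[524,-127,-1.2]))
for d in robot.cut_out("lens_rest",w)[:1]: print("rest",d["xy"],atz(w,d["xy"],8))
a=np.radians(22);go([523.5,-125.5,90],[np.cos(a),np.sin(a),0])
E
```

```text
time: 15.8
tool_pos: [556.3, -73.0, 161.0]
eef_rot: [0.561, 0.828, -0.0, 0.0]
contact_force: [0.4, 0.3, 0.4]
grip_width: 85.4
[556.26875154 -73.02889119 161.01679535]
[252.6, 32.7] [448.  33.  45.] 0.96
[275.5, 217.7] [ 525. -124.   45.] 0.85
FIT (array([ 523.20143444, -125.43317669,   -1.18925259]), np.float64(0.9488148402610787))
[151.4, 227.4] [ 406. -183.   45.] 0.62
rest [289.5, 192.5] [ 529.3544879  -103.39447554    8.        ]
pos [556.3 -73.  161. ] shift [-36.5 -49.9  71. ]
turn [-0.    0.01 -0.14]
turn [2.0000e-02 0.0000e+00 1.7986e+02]
```

```bash
python3 -m crank '[[0,-0.0183,-0.025,0,0,0,-0.1],[0,-0.0182,-0.0249,0,0,0,0],[0,0,0,0.03,0,0,0],[0,0,0,0.041,0,0,0],[0,0,0,0,0,0,0],[0,0,0,0,0,0,0],[0,0,0,0,0,0,0],[0,0,0,0,0,0,0],[0,0,0,0,0,0,0]]'; python3 - <<'E'
from h import *
w=wrist();print(w["s"]["tool_pos"]);cv2.imwrite("pics/w7.png",w["color"][60:400,140:500])
for d in robot.cut_out("lens_center",w)+robot.cut_out("lens_rest",w):print(d["xy"],d["confidence"],d["region"].sum())
u=np.array([np.cos(np.radians(-68)),np.sin(np.radians(-68)),0]);c=np.array([523.4,-125.4,40])
print("pred nose top",proj(w,c-u*38+[0,0,16])-[140,60],"ctr top",proj(w,c+[0,0,16])-[140,60])
a=np.radians(22);go([523.4,-125.4,21],[np.cos(a),np.sin(a),0])
E
```

```text
time: 16.85
tool_pos: [524.5, -125.6, 91.3]
eef_rot: [0.559, 0.829, 0.0, 0.001]
contact_force: [-0.8, 0.7, -0.1]
grip_width: 85.4
[ 524.4552213  -125.6134239    91.30673474]
[157.7, 219.2] 0.88 4392
[319.2, 201.0] 0.7 4934
[296.7, 2.6] 0.68 303
[337.9, 181.0] 0.76 2796
pred nose top [179.71837039  99.75737923] ctr top [179.70359679 149.64204347]
pos [ 523.9 -125.6   90.5] shift [ 0.4 -0.4 69.5]
turn [0.03 0.04 0.02]
turn [-6.0000e-02  5.0000e-02 -1.7998e+02]
```

View pics/w7.png

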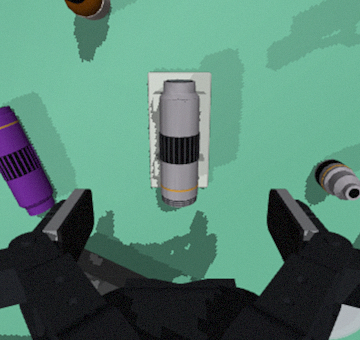

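The barrel lies centred at x≈180 in the crop, parallel to the tool x axis, nose up. Lower between the saddles (2 mm towards the nose) and close.

```bash
python3 -m crank '[[0,0.0024,-0.0004,0.02,0,0,0],[0,0,0,0.02,0,0,0],[0,0,0,0.0195,0,0,0],[0,0,0,0.01,0,0,0],[0,0,0,0,0,0,0],[0,0,0,0,0,0,0]]'; python3 -m crank '[[255,0,0,0,0,0,0],[255,0,0,0,0,0,0],[255,0,0,0,0,0,0],[255,0,0,0,0,0,0],[255,0,0,0,0,0,0],[255,0,0,0,0,0,0],[255,0,0,0,0,0,0],[255,0,0,0,0,0,0],[255,0,0,0,0,0,0],[255,0,0,0,0,0,0]]'
```

```text
time: 17.6
tool_pos: [522.8, -123.5, 21.2]
eef_rot: [0.559, 0.829, 0.0, 0.0]
contact_force: [0.3, 0.2, 0.0]
grip_width: 85.4
time: 18.6
tool_pos: [522.4, -123.4, 20.5]
eef_rot: [0.559, 0.829, -0.0, 0.0]
contact_force: [0.4, -1.0, 0.0]
grip_width: -0.1
```

```bash
python3 - <<'E'
from h import *
w=wrist();a=robot.camera("scene");i=cv2.resize(w["color"][60:400,140:500],(530,500))
s=cv2.resize(a["color"][140:215,250:290+0],(267,500));cv2.imwrite("pics/c8.png",cv2.hconcat([i,s]))
print(robot.sense()["grip_width"],[(d["xy"],round(d["confidence"],2)) for d in robot.cut_out("lens_center",w)])
E
```

```text
-0.1282812235891107 [([321.5, 203.4], 0.71), ([103.4, 255.4], 0.57), ([181.9, 30.7], 0.26)]
```

View pics/c8.png

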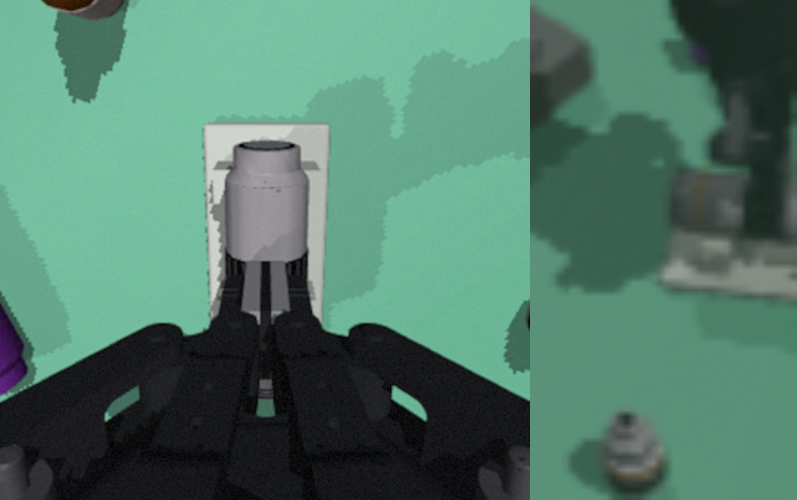

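The jaws read fully shut although they stand across the barrel's ring (267,270), so this looks like a grip that passed into the barrel, not around it. A small test lift will show whether it's held.

```bash
python3 -m crank '[[255,0,0,-0.004,0,0,0],[255,0,0,-0.004,0,0,0],[255,0,0,-0.004,0,0,0],[255,0,0,0,0,0,0],[255,0,0,0,0,0,0]]'; python3 - <<'E'
from h import *
print(robot.sense()["contact_force"],robot.sense()["ft_torque"],robot.sense()["grip_width"])
w=wrist();print(w["s"]["tool_pos"])
cs=[d for d in robot.cut_out("lens_center",w)];print([(d["xy"],round(d["confidence"],2),int(d["region"].sum())) for d in cs])
cv2.imwrite("pics/w9.png",w["color"][60:400,140:500])
i=cv2.imread("pics/w7.png");print()
g=lambda im:cv2.cvtColor(im,cv2.COLOR_BGR2GRAY)
# columns through barrel: nose end rows
n=w["color"];print("col 321 rows 100-240:",g(n)[140:245:5,321]);print("row 200:",g(n)[200,275:370:4]); print("row 228:",g(n)[228,275:370:4])
E
```

```text
time: 19.25
tool_pos: [522.5, -123.6, 32.7]
eef_rot: [0.559, 0.829, -0.0, 0.0]
contact_force: [-0.4, -0.5, 0.4]
grip_width: 0.2
[-0.39469197 -0.46687943  0.39692835] [-0.039542    0.02445167  0.00038472] 0.21867732084812505
[ 522.46600442 -123.55223183   32.69651545]
[([319.3, 199.6], 0.86, 4465), ([115.3, 247.1], 0.75, 7322), ([602.3, 321.0], 0.31, 8847)]

col 321 rows 100-240: [151 210 204  85 166 161 157 156 157 152 156 153 153 149 152 153 149 152
 109  58  20]
row 200: [167 166 185 123 124  82 119 132 147 150 151 156 152 148 149 144 129 114
 152 183 184 151 146 144]
row 228: [167 166 163 209 175  20   2  44 121 154 153 152 153 151 137 101  21   7
 145 185 187 142 145 146]
```

No weight on the wrist, so the barrel isn't held and hasn't moved. The pictures also put the shut fingertips well behind the reported TCP, i.e. above the barrel. I'll measure that offset with a gentle touch on the barrel's top (z = 56).

```bash
python3 -m crank '[[255,0,0,0.006,0,0,0],[255,0,0,0.005,0,0,0],[255,0,0,0,0,0,0],[255,0,0,0,0,0,0],[255,0,0,0,0,0,0]]'; for k in 1 2; do :; done; python3 -m crank '[[255,0,0,0.001,0,0,0],[255,0,0,0.001,0,0,0],[255,0,0,0,0,0,0],[255,0,0,0,0,0,0]]'; python3 -m crank '[[255,0,0,0.001,0,0,0],[255,0,0,0,0,0,0],[255,0,0,0,0,0,0]]'
```

```text
time: 19.85
tool_pos: [522.4, -123.4, 21.5]
eef_rot: [0.559, 0.829, 0.0, 0.0]
contact_force: [0.5, -0.4, 0.3]
grip_width: 0.1
time: 20.25
tool_pos: [522.8, -123.4, 19.9]
eef_rot: [0.559, 0.829, 0.0, 0.0]
contact_force: [0.6, 1.1, 4.2]
grip_width: -0.3
time: 20.55
tool_pos: [523.7, -123.1, 19.8]
eef_rot: [0.559, 0.829, 0.001, 0.001]
contact_force: [-1.2, 2.3, 11.3]
grip_width: -0.1
```

The touch came at TCP z ≈ 20, so the shut fingertips are 36 mm behind the reported TCP. I'll allow for that. Raise, open, and go down 36 mm deeper.

```bash
python3 -m crank '[[255,0,0,-0.02,0,0,0],[0,0,0,-0.02,0,0,0],[0,0,0,-0.02,0,0,0],[0,0,0,0,0,0,0],[0,0,0,0,0,0,0],[0,0,0,0,0,0,0],[0,0,0,0,0,0,0],[0,0,0,0,0,0,0],[0,0,0,0,0,0,0]]'; python3 - <<'E'
from h import *
print(robot.grasp_offset);w=wrist();print(w["s"]["tool_pos"])
for d in robot.cut_out("lens_center",w):
    P=atz(w,d["xy"],50);print(d["xy"],P.round())
    if np.hypot(P[0]-523,P[1]+125)<40: print("FIT",fitlens(w,d["region"],[523.4,-125.4,-1.187]))
a=np.radians(22);go([523.4,-125.4,-15],[np.cos(a),np.sin(a),0])
E
```

```text
time: 21.45
tool_pos: [522.2, -123.4, 78.1]
eef_rot: [0.559, 0.829, -0.0, -0.0]
contact_force: [0.2, 0.5, 0.3]
grip_width: 85.3
18.700000000000003
[ 522.17164885 -123.39224126   78.12844881]
[149.5, 225.7] [ 407. -180.   50.]
[294.4, 2.1] [456.  -4.  50.]
[319.7, 215.4] [ 522. -125.   50.]
FIT (array([ 522.5066423 , -124.8269833 ,   -1.18868116]), np.float64(0.9610062893081761))
pos [ 522.3 -123.4   78.3] shift [-2.3  0.3 93.3]
turn [-0.01 -0.01  0.03]
turn [ 1.0000e-02 -2.0000e-02 -1.7997e+02]
```

```bash
python3 -m crank '[[0,0,0,0.03,0,0,0],[0,0,0,0.03,0,0,0],[0,0,0,0.02,0,0,0],[0,0,0,0.013,0,0,0],[0,0,0,0,0,0,0],[0,0,0,0,0,0,0]]'; python3 -m crank '[[255,0,0,0,0,0,0],[255,0,0,0,0,0,0],[255,0,0,0,0,0,0],[255,0,0,0,0,0,0],[255,0,0,0,0,0,0],[255,0,0,0,0,0,0],[255,0,0,0,0,0,0],[255,0,0,0,0,0,0],[255,0,0,0,0,0,0]]'
```

```text
time: 22.15
tool_pos: [522.9, -123.4, -13.8]
eef_rot: [0.559, 0.829, 0.0, 0.0]
contact_force: [1.5, -0.6, -0.3]
grip_width: 85.3
time: 23.05
tool_pos: [523.1, -123.6, -13.8]
eef_rot: [0.559, 0.829, 0.0, 0.001]
contact_force: [-0.7, 0.1, 6.4]
grip_width: 30.5
```

Gripped now (30.5 mm). Lift clear of everything, including the pin, and check the weight.

```bash
python3 -m crank '[[255,0,0,-0.01,0,0,0],[255,0,0,-0.02,0,0,0],[255,0,0,-0.03,0,0,0],[255,0,0,-0.03,0,0,0],[255,0,0,0,0,0,0],[255,0,0,0,0,0,0],[255,0,0,0,0,0,0],[255,0,0,0,0,0,0]]'; python3 - <<'E'
from h import *
s=robot.sense();print(s["contact_force"],s["ft_torque"])
f=np.array([np.cos(np.radians(-88)),np.sin(np.radians(-88))]);b=np.array([548.6,151.9])
v=b-56*f;print("v_axis",v.round(1))
go([v[0],v[1],s["tool_pos"][2]],[np.cos(np.radians(2)),np.sin(np.radians(2)),0])
w=wrist()
for d in robot.cut_out("lens_center",w):
    P=atz(w,d["xy"],125)
    t=w["s"]["tool_pos"];print(P.round(),t.round(1))
    if np.hypot(*(P-t)[:2])<50:
      for z in (52,55,58): print("FIT",z,fitlens(w,d["region"],[t[0],t[1],-1.187],z=t[2]+z))
E
```

```text
time: 23.85
tool_pos: [521.5, -123.3, 74.4]
eef_rot: [0.559, 0.829, -0.0, -0.001]
contact_force: [-0.5, -0.1, -2.1]
grip_width: 30.4
[-0.53179915 -0.13351873 -2.09512327] [0.04748313 0.02827154 0.00472559]
v_axis [546.6 207.9]
pos [ 521.5 -123.3   74.4] shift [2.975e+02 1.476e+02 2.000e-01]
turn [-0.11 -0.06 20.03]
turn [ 8.0000e-02 -1.5000e-01 -1.5997e+02]
[ 440. -134.  125.] [ 521.5 -123.3   74.4]
[ 518. -116.  125.] [ 521.5 -123.3   74.4]
FIT 52 (array([ 521.66799302, -125.27531254,   -1.18932397]), np.float64(0.8056006207237074))
FIT 55 (array([ 521.54471489, -124.78377322,   -1.18912635]), np.float64(0.7711526774258897))
FIT 58 (array([ 521.96076136, -124.22385359,   -1.17427689]), np.float64(0.7390460164390654))
[472. -24. 125.] [ 521.5 -123.3   74.4]
```

The wrist carries 2.1 N, so the barrel is held. Carry it over the fixture, aligned with the V and about 4 mm short of the pin.

```bash
python3 -m crank '[[255,0,0,0,0,0,5],[255,0,0,0,0,0,5],[255,0,0,0,0,0,5],[255,0,0,0,0,0,5],[255,0,0,0,0,0,0]]'; python3 -m crank '[[255,0.035,0.0038,0,0,0,0],[255,0.035,0.0038,0,0,0,0],[255,0.035,0.0038,0,0,0,0],[255,0.035,0.0038,0,0,0,0],[255,0.035,0.0038,0,0,0,0],[255,0.035,0.0038,0,0,0,0],[255,0.035,0.0038,0,0,0,0],[255,0.035,0.0038,0,0,0,0],[255,0.035,0.0038,0,0,0,0],[255,0.021,0.0026,0,0,0,0],[255,0,0,0,0,0,0],[255,0,0,0,0,0,0]]';  python3 -m crank '[[255,0,0,0,0,0,0],[255,0,0,0,0,0,0],[255,0,0,0,0,0,0],[255,0,0,0,0,0,0]]'; python3 - <<'E'
from h import *
print(robot.sense()["contact_force"])
go([546.8,213.7,74.4],[np.cos(np.radians(2)),np.sin(np.radians(2)),0])
w=wrist();a=robot.camera("scene");t=robot.camera("top")
pin=[549,152,85];print("top pin",proj(t,pin),proj(a,pin))
cv2.imwrite("pics/w10.png",w["color"])
for c,n in((w,"w"),(a,"s"),(t,"t")):print(n,[(d["xy"],round(d["confidence"],2),int(d["region"].sum())) for d in robot.cut_out("stop_pin_center",c)][:2],[(d["xy"],round(d["confidence"],2)) for d in robot.cut_out("lens_center",c)][:3])
p=proj(a,[548,205,70]).astype(int);q=proj(t,[548,205,70]).astype(int)
s=cv2.resize(a["color"][p[1]-40:p[1]+40,p[0]-50:p[0]+50],(400,320),interpolation=cv2.INTER_CUBIC)
u=cv2.resize(t["color"][q[1]-40:q[1]+40,q[0]-50:q[0]+50],(400,320),interpolation=cv2.INTER_CUBIC)
cv2.imwrite("pics/c10.png",cv2.hconcat([s,u]))
E
```

```text
time: 24.45
tool_pos: [522.1, -123.3, 75.1]
eef_rot: [0.695, 0.719, -0.0, -0.0]
contact_force: [-0.4, 0.1, -2.7]
grip_width: 30.4
time: 25.65
tool_pos: [547.0, 213.7, 75.0]
eef_rot: [0.693, 0.72, -0.0, -0.0]
contact_force: [0.8, 0.1, -1.9]
grip_width: 30.1
time: 26.05
tool_pos: [547.4, 213.0, 75.5]
eef_rot: [0.695, 0.719, -0.0, 0.0]
contact_force: [0.6, -0.6, -2.1]
grip_width: 30.3
[ 0.57081087 -0.60682307 -2.06265525]
pos [547.4 213.   75.5] shift [ 0.7 -0.6  1.1]
turn [ 0.01  0.02 -0.01]
turn [ 3.0000e-02 -1.0000e-02  1.7999e+02]
top pin [271.03004397 221.78600983] [356.84636801 201.92846123]
w [([353.6, 167.2], 0.72, 505), ([286.8, 171.8], 0.42, 549)] [([211.8, 365.7], 0.76), ([318.6, 253.3], 0.58)]
s [([245.5, 234.4], 0.73, 1039), ([356.3, 205.5], 0.47, 42)] [([284.0, 146.0], 0.82), ([383.7, 200.3], 0.8), ([342.6, 178.1], 0.59)]
t [] [([406.5, 281.5], 0.93), ([410.7, 154.9], 0.66), ([317.9, 262.4], 0.57)]
```

No pictures left, so I continue on forces and measured positions. Lower to just above the V.

```bash
python3 -m crank '[[255,0.0007,-0.0005,0.015,0,0,0],[255,0,0,0.015,0,0,0],[255,0,0,0.01,0,0,0],[255,0,0,0.01,0,0,0],[255,0,0,0.01,0,0,0],[255,0,0,0.008,0,0,0],[255,0,0,0,0,0,0],[255,0,0,0,0,0,0],[255,0,0,0,0,0,0],[255,0,0,0,0,0,0]]'
```

```text
time: 27.5
tool_pos: [547.1, 214.5, 8.1]
eef_rot: [0.695, 0.719, 0.0, 0.0]
contact_force: [-0.4, -0.2, -2.7]
grip_width: 30.4
```

```bash
python3 -m crank '[[255,0,0,0.002,0,0,0],[255,0,0,0.002,0,0,0],[255,0,0,0,0,0,0],[255,0,0,0,0,0,0]]'; python3 -m crank '[[255,0,0,0.001,0,0,0],[255,0,0,0,0,0,0],[255,0,0,0,0,0,0],[255,0,0,0,0,0,0]]'; python3 -m crank '[[255,0,0,0.001,0,0,0],[255,0,0,0,0,0,0],[255,0,0,0,0,0,0],[255,0,0,0,0,0,0]]'; python3 -c "
from h import *
s=robot.sense();print(s['contact_force'],s['ft_torque'])"
```

```text
time: 27.9
tool_pos: [546.7, 214.3, 3.4]
eef_rot: [0.694, 0.72, -0.0, 0.0]
contact_force: [-0.7, -0.0, -2.2]
grip_width: 30.2
time: 28.3
tool_pos: [546.8, 214.3, 2.5]
eef_rot: [0.694, 0.719, 0.0, 0.0]
contact_force: [0.1, 0.5, -2.2]
grip_width: 30.6
time: 28.7
tool_pos: [546.8, 214.3, 1.5]
eef_rot: [0.694, 0.72, -0.0, 0.0]
contact_force: [0.3, -0.2, -1.7]
grip_width: 30.1
[ 0.3256817  -0.21475573 -1.71070988] [ 2.43884839e-02 -7.03847208e-05  2.29859862e-03]
```

```bash
python3 -m crank '[[255,-0.001,0,0.001,0,0,0],[255,-0.001,0,0,0,0,0],[255,0,0,0,0,0,0],[255,0,0,0,0,0,0]]'; python3 -m crank '[[255,-0.001,0,0,0,0,0],[255,0,0,0,0,0,0],[255,0,0,0,0,0,0]]'; python3 -m crank '[[255,-0.001,0,0,0,0,0],[255,0,0,0,0,0,0],[255,0,0,0,0,0,0]]'
```

```text
time: 29.1
tool_pos: [546.8, 212.2, 0.5]
eef_rot: [0.695, 0.719, -0.0, 0.0]
contact_force: [0.1, -1.0, -1.2]
grip_width: 30.5
time: 29.4
tool_pos: [546.9, 211.3, 0.5]
eef_rot: [0.695, 0.719, 0.0, 0.0]
contact_force: [-0.5, 0.3, -2.3]
grip_width: 30.4
time: 29.7
tool_pos: [546.9, 210.3, 0.5]
eef_rot: [0.695, 0.719, -0.0, 0.0]
contact_force: [-0.4, 0.6, -0.8]
grip_width: 30.3
```

```bash
for i in 1; do python3 -m crank '[[255,-0.0005,0,0,0,0,0],[255,0,0,0,0,0,0],[255,0,0,0,0,0,0]]'; python3 -m crank '[[255,-0.0005,0,0,0,0,0],[255,0,0,0,0,0,0],[255,0,0,0,0,0,0]]'; python3 -m crank '[[255,-0.0005,0,0,0,0,0],[255,0,0,0,0,0,0],[255,0,0,0,0,0,0]]';python3 -m crank '[[255,-0.0005,0,0,0,0,0],[255,0,0,0,0,0,0],[255,0,0,0,0,0,0]]'; done | grep -E "tool_pos|force"
```

```text
tool_pos: [546.9, 209.8, 0.5]
contact_force: [-0.5, 0.5, -2.0]
tool_pos: [546.9, 209.3, 0.5]
contact_force: [0.1, -0.4, -1.9]
tool_pos: [546.9, 208.8, 0.5]
contact_force: [-0.8, -1.1, -2.2]
tool_pos: [547.0, 208.2, 0.5]
contact_force: [0.4, 0.7, -1.9]
```

```bash
for i in 1; do python3 -m crank '[[255,-0.0005,0,0,0,0,0],[255,0,0,0,0,0,0],[255,0,0,0,0,0,0]]'; python3 -m crank '[[255,-0.0005,0,0,0,0,0],[255,0,0,0,0,0,0],[255,0,0,0,0,0,0]]'; python3 -m crank '[[255,-0.0005,0,0,0,0,0],[255,0,0,0,0,0,0],[255,0,0,0,0,0,0]]'; done | grep -E "tool_pos|force"; python3 - <<'E'
from h import *
w=wrist();print(w["s"]["tool_pos"])
for l in("lens_center","stop_pin_center"):
  for d in robot.cut_out(l,w)[:3]:
    ys,xs=np.nonzero(d["region"]);print(l,d["xy"],round(d["confidence"],2),xs.min(),xs.max(),ys.min(),ys.max())
a=robot.camera("scene")
for l in("lens_center","stop_pin_center"):
  for d in robot.cut_out(l,a)[:4]:
    ys,xs=np.nonzero(d["region"]);print("scene",l,d["xy"],round(d["confidence"],2),xs.min(),xs.max(),ys.min(),ys.max())
print([proj(a,[549,152,z]).round(1) for z in(85,60,30)],proj(a,[547.1,203,52]),proj(a,[549,157.5,52]))
E
```

```text
tool_pos: [547.0, 207.9, 0.5]
contact_force: [-0.2, -0.1, -1.6]
tool_pos: [547.0, 207.5, 0.6]
contact_force: [-0.1, -0.0, -2.5]
tool_pos: [547.1, 207.2, 0.6]
contact_force: [-0.3, 2.7, -1.4]
[547.05595876 207.18392443   0.62395792]
lens_center [320.8, 252.3] 0.85 285 356 165 342
lens_center [184.5, 394.0] 0.64 178 190 387 399
scene lens_center [345.5, 177.3] 0.83 330 359 171 188
scene lens_center [286.8, 145.1] 0.64 275 301 139 148
scene lens_center [376.9, 213.2] 0.63 356 389 204 224
scene stop_pin_center [354.5, 200.4] 0.36 354 357 201 209
[array([356.8, 201.9]), array([356.2, 206.7]), array([355.5, 212.2])] [371.28262777 214.62331322] [357.6318005  208.92686454]
```

Touching the pin (2.7 N along the fixture x, motion lagging). Now press down in small steps, watching the side force.

```bash
for i in 1; do python3 -m crank '[[255,0,0,0.001,0,0,0],[255,0,0,0,0,0,0],[255,0,0,0,0,0,0]]'; python3 -m crank '[[255,0,0,0.0005,0,0,0],[255,0,0,0,0,0,0],[255,0,0,0,0,0,0]]'; python3 -m crank '[[255,0,0,0.0005,0,0,0],[255,0,0,0,0,0,0],[255,0,0,0,0,0,0]]'; python3 -m crank '[[255,0,0,0.0005,0,0,0],[255,0,0,0,0,0,0],[255,0,0,0,0,0,0]]'; done | grep -E "tool_pos|force"; python3 -c "
from h import *
s=robot.sense();print(s['contact_force'],s['ft_torque'])"
```

```text
tool_pos: [547.1, 207.1, -0.4]
contact_force: [-0.8, 3.9, 0.9]
tool_pos: [547.1, 207.2, -0.8]
contact_force: [0.2, 6.1, 1.5]
tool_pos: [547.0, 207.1, -1.4]
contact_force: [-0.6, 5.0, 2.0]
tool_pos: [547.1, 207.1, -1.6]
contact_force: [-1.6, 4.3, 6.3]
[-1.63532918  4.32134132  6.34863872] [0.87738662 0.37961962 0.11244427]
```

```bash
for i in 1; do python3 -m crank '[[255,0.0002,0,0.0005,0,0,0],[255,0,0,0,0,0,0],[255,0,0,0,0,0,0],[255,0,0,0,0,0,0]]'; python3 -c "
from h import *
s=robot.sense();print(s['contact_force'],s['ft_torque'])";python3 -m crank '[[255,0,0,0.0005,0,0,0],[255,0,0,0,0,0,0],[255,0,0,0,0,0,0],[255,0,0,0,0,0,0]]';  python3 -c "
from h import *
s=robot.sense();print(s['contact_force'],s['ft_torque'],Ro.from_quat(s['eef_rot']).as_matrix()[:,2])"; done | grep -vE "time|eef|grip"
```

```text
tool_pos: [547.1, 207.1, -1.6]
contact_force: [-3.5, 2.8, 11.8]
[-3.45883226  2.81420578 11.79903014] [0.58731311 0.79799719 0.07726081]
tool_pos: [547.2, 207.1, -1.7]
contact_force: [-5.7, 2.0, 15.7]
[-5.72748033  1.96235094 15.67410982] [0.33513137 1.26912498 0.06336657] [ 6.43185349e-04 -6.38301688e-04 -9.99999589e-01]
```

The side force of -5.7 N means the +x flank carries more. Shift slightly to balance.

```bash
for i in 1; do python3 -m crank '[[255,0,-0.0005,0,0,0,0],[255,0,0,0,0,0,0],[255,0,0,0,0,0,0],[255,0,0,0,0,0,0]]'; python3 -c "
from h import *
s=robot.sense();print(s['contact_force'],s['ft_torque'])";python3 -m crank '[[255,0,-0.0003,0.0003,0,0,0],[255,0,0,0,0,0,0],[255,0,0,0,0,0,0],[255,0,0,0,0,0,0]]';  python3 -c "
from h import *
s=robot.sense();print(s['contact_force'],s['ft_torque'])"; done | grep -vE "time|eef"
```

```text
tool_pos: [547.2, 207.1, -1.7]
contact_force: [-4.1, 0.7, 14.5]
grip_width: 30.2
[-4.09996957  0.7200509  14.45901261] [0.46953624 0.67711436 0.11438448]
tool_pos: [547.2, 207.1, -1.7]
contact_force: [-3.5, 1.5, 16.0]
grip_width: 30.6
[-3.54380075  1.49504927 15.95269805] [0.45646429 0.67701246 0.09599902]
```

```bash
for i in 1; do python3 -m crank '[[255,-0.0002,-0.0006,0,0,0,0],[255,0,0,0,0,0,0],[255,0,0,0,0,0,0],[255,0,0,0,0,0,0]]'; python3 -m crank '[[255,0,0,0,0,0,0],[255,0,0,0,0,0,0],[255,0,0,0,0,0,0]]';  python3 -c "
from h import *
s=robot.sense();print(s['contact_force'],s['ft_torque'])"; done | grep -vE "time|eef"
```

```text
tool_pos: [547.2, 207.2, -1.7]
contact_force: [-0.9, 3.7, 12.2]
grip_width: 30.0
tool_pos: [547.2, 207.1, -1.7]
contact_force: [-1.0, 3.2, 12.6]
grip_width: 30.3
[-1.00838043  3.15016622 12.61342457] [0.72084699 0.03153495 0.13181909]
```

```bash
python3 -m crank '[[255,0,0,0,0,0,0],[255,0,0,0,0,0,0],[255,0,0,0,0,0,0],[255,0,0,0,0,0,0],[255,0,0,0,0,0,0],[255,0,0,0,0,0,0],[255,0,0,0,0,0,0],[255,0,0,0,0,0,0],[255,0,0,0,0,0,0],[255,0,0,0,0,0,0]]'; python3 - <<'E'
from h import *
a=robot.camera("scene")
for l in("lens_center","stop_pin_center"):
  for d in robot.cut_out(l,a)[:4]:print(l,np.round(d["xy"],1),round(d["confidence"],2))
s=robot.sense();print(s['contact_force'],s['ft_torque'],s["tool_pos"],s["time"])
print("handed in",robot.hand_in())
E
```

```text
time: 36.6
tool_pos: [547.2, 207.1, -1.7]
eef_rot: [0.695, 0.719, 0.001, 0.001]
contact_force: [-1.0, 3.1, 12.7]
grip_width: 30.6
lens_center [345.9 180.9] 0.66
lens_center [284.9 144.3] 0.54
lens_center [285.7 178.4] 0.29
stop_pin_center [357.4 202.5] 0.57
[-0.25749314  3.04833978 11.72958602] [0.67798432 0.07137046 0.1561377 ] [547.22894832 207.13797181  -1.68193572] 36.75
the job is handed in; nothing more can be done
handed in None
```

The stop pin stands in the bored boss. The barrel lies in the V-blocks, mount end against the pin and nose towards the indicator. I handed in at 36.75 s, still holding it pressed down.

**Stop pin:** I took the tall plain pin from the middle well. It met the bore floor at TCP z = 42.4 mm, where about 42.5 was expected for fully home, with 8.6 N. I then let go of it.

**Last checks on the barrel:**
- **Height:** the arm held steady at TCP z = -1.7 mm; I expected -1.8 for a barrel seated in the V.
- **Downward press:** about 12 to 12.7 N.
- **Side force:** 1 N or less, so both flanks are loaded about equally. It was 5.7 N before I shifted the barrel slightly.
- **Against the pin:** about 3 N.

**What disagreed or failed:**
- **Fingertips:** they end about 36 mm behind the reported TCP. My first grasp therefore closed above the barrel. I found the offset with a touch of about 11 N on the barrel's top and grasped again lower down. The pin was held only near its top for the same reason.
- **Position along the V:** the barrel met the pin about 2 mm further towards the boss than I had estimated, probably because the pin leans a little in its loose bore. By my reckoning that is within the 3 mm allowed, with about 1 mm uncertainty.
- **Final check:** I had used up the picture views, so the seating was judged from forces and positions. In the last scene picture the network still found the pin standing at the boss. It did not clearly find the barrel, which the gripper mostly covers.

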